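# Shut the display case and pin its hasp

### The arm

A 6-joint arm with a two-finger parallel gripper is mounted at the origin on the work surface. World frame = base frame: x ahead of the robot, y to its left, z up, the work surface at z = 0. Lengths are in m, angles in degrees, forces in N, time in s.
With the tool pointing down it reaches from about 0.275 to 0.725 m from the base axis. Payload 5.6 kg.
Tool frame: the origin (TCP) lies at the very end of the fingers, on their centre line; the grasp point (between the pads) lies 19 mm behind it (ctrl.grasp_offset is the distance from the TCP to the grasp point, in m); x points along the fingers, y is the direction in which the jaws open and shut, and the axes are right-handed (so a half turn about x gives the same grasp; the last joint's range is limited). The gripper opens to 85 mm and grips with 20 to 120 N. Pads are 22 mm wide; open, the fingers measure 114 mm over their backs; the gripper's body (76 mm by 85 mm) begins 54 mm behind the grasp point. The pads swing forward as they close: fully open they stand 13 mm farther back than shut.
Start: joints at [89.588, 14.616, 6.199, 0, -81.583, -16.306], TCP at [0.158, 0.527, 0.231] pointing down, gripper open.
Joint ranges: [-168.99, 168.99], [-69.2, 112.95], [-62.41, 85.93], [-164.36, 98.24], [-168.68, -3.75], [-174.98, 174.98]. Speed limits (degrees/s): [147.25, 147.25, 180, 180, 180, 180].

### API

Orientations are given as [roll, pitch, yaw] about the fixed x, y, z axes, in that order (R = Rz(yaw) Ry(pitch) Rx(roll)).
In Python, from cell import ctrl, inverse_kinematics, grab_frame, workorder gives the robot as it stands. Calls block until the motion is done:
- ctrl.goto(position, orientation): joint-space move of the TCP to a pose.
- ctrl.move_linear(position, frame=None, vel=0.15, guard=None): straight line of the TCP; frame=None keeps the orientation; vel is the mean speed in m/s. With guard (N) it stops when the force on the tool has changed by that much, and returns True; else False.
- ctrl.move_joints(angles): joint-space move.
- ctrl.gripper_to(opening, effort=None): finger opening in m; effort is the grip in N (None keeps the last); returns when the fingers have stopped.
- ctrl.pause(seconds).
- inverse_kinematics(position, orientation): joint angles nearest the present ones, or None.
- ctrl.get_obs(): the state.
- grab_frame(name): name is "side" or "top"; returns a dict with "image" (480x640x3 uint8, blue, green, red), "mtx" (3x3 intrinsics, pixels), "dist_coeffs" ([k1, k2, p1, p2, k3] as OpenCV has them; the pictures are not rectified), "R" (3x3) and "t" (3): a world point X has camera coordinates R X + t. Camera axes: x right, y down, z forward; pixel columns grow to the right and rows downward; lengths in m; the calibration is good to about 2 mm. A picture is of the moment at which its call begins. There is no depth.
A pose or a line that the arm cannot do raises ctrl.MotionError and nothing moves.
- workorder.finish_job(): hands the job in, once; it reports no verdict.
The state is a dict: "t": time; "joint_pos": joint angles; "joint_vel": joint speeds; "joint_efforts": joint torques, N m; "tcp_pos": TCP position; "tool_rot": TCP orientation; "wrist_force": force on the tool from outside, world axes, zero at the start; "ft_torque": the same for the moment, N m; "width": finger opening in m.
Only numpy, scipy, OpenCV 4.12 (cv2) and the standard library are available. Lean on these libraries where they do the work, as an engineer would, in place of code of your own. Each camera call takes 0.05 s, during which the arm holds its last target. There are 200 camera calls.

### The job

Press the display case's lid fully shut past its catch, then pass the steel locking pin down the slope through the slot in the lid's ear and the hole of the bracket, and push it fully home so that its square grip rests against the ear. Let go of the pin and leave the other things on the table where they are.

Things in the scene. Friction and masses are not known exactly. Their poses are not given: they have to be found in the camera images.
- case: Fixed plywood case on a 12 mm base board. Origin under the box's middle; x from hinge side (near the robot) to ledge, y along the hinge, z up. Box 160 (x) x 220 (y) mm, rim at z 67, shut lid's top at z 77 mm. Board x -85..140, y -120..120 mm; beyond x 80 it is a ledge bearing a small aluminium bracket: a block 30 mm wide (x), 26 high, on a leg, with a sloping hole for the pin.
- hasp (a point): Usual centre of the hole's mouth: (108, 0, 96) mm in the case's frame. The bracket has slotted feet: the real mouth lies up to 9 mm either way along the case's x (not reported: look or feel); y, z are exact. Hole 11 mm wide, 24 long, right through, 1.5 mm chamfer, axis at 30 degrees: the pin goes in along (0, -0.866, -0.5) of the case. Site axes are the case's.
- lid (a joint): Lid angle, rad: 0 = fully shut, 0.5 to 0.9 at the start. Hinge along the case's y at x -80, z 67 mm, stiff: the lid stays where it is left. A spring ball catch under its front edge resists from 0.11 to 0.06 rad (some 10 N at the edge), then holds the lid down.
- lid_press (a point): Point on the lid's outer face where to press: on its middle line, 140 mm from the hinge, 20 mm from the front edge; z is the face's normal. The lid is 10 mm thick.
- lid_ear (a point): Centre of the slot in the steel ear on a tongue at the lid's front. The ear is 42 mm wide (x), 24 high, 6 thick, square to the hole's axis. Lid shut, it lies 2 to 8 mm up the slope from the mouth and its slot (31 mm along x, 12.5 high) is in line with the hole; lid not fully down, it covers the hole.
- pin: Loose steel locking pin, lying level on the table: square grip 16 x 16 x 44 mm, then a round shaft 9 mm thick, 56 mm long, its last 2 mm tapered to 7.6 mm. x points from grip to tip. Origin on the underside at the shoulder, where the shaft begins: axis 8 mm above it, grip from x -44 to 0, tip at x +56 mm. About 110 g, mostly in the grip.
- pin_shoulder (a point): Point on the pin's axis at its shoulder. Pin home: the shoulder rests on the ear, 8 mm up the slope from the mouth, at y 7, z 100 mm in the case's frame.
- disc_a: Loose round wooden disc, 94 mm across and 6 mm thick, top painted in two colours. Bystander. Origin under its centre.
- disc_b: Loose painted wooden disc like disc_a. Bystander. Origin under its centre.
- disc_c: Loose painted wooden disc like disc_a. Bystander. Origin under its centre.
- paint_jar: Closed paint jar, 60 mm across and 75 mm high. Bystander. Origin under its centre.
- water_mug: White mug, 76 mm across and 85 mm high, with a handle. Bystander. Origin under its centre.
- brush: Paint brush 190 mm long lying on the table. Bystander. Origin under its middle.
- dowel: Plain round wooden offcut, 14 mm thick and 100 mm long, lying on the table: not the pin. Bystander. Origin under its middle.

How it is judged (in metres and radians):
On the way:
1. the lid is pressed fully shut past its catch (value of joint lid below 0.02 rad), for 0.2 s.
At the end, for the whole second after the job is handed in: The lid is shut (under 0.02 rad) and the pin sits in the ear and the bracket, tip down the slope, its shoulder within about 3.5 mm of resting on the ear and its axis within 0.12 rad of the 30 degree slope, released and at rest (value of joint lid below 0.02 rad and y of pin_shoulder in the frame of case between 0.003 and 0.0105 m and z of pin_shoulder in the frame of case between 0.096 and 0.1045 m and x of pin_shoulder in the frame of case between 0.096 and 0.12 m and angle between pin's own x axis and vertical between 1.97 and 2.22 rad and angle between the x axis of pin and the y axis of case, either way round below 0.66 rad and linear speed of pin below 0.02 m/s); the robot touches nothing.
It fails at once if a bystander is moved more than 30 mm (distance of any of disc_a, disc_b, disc_c, paint_jar, water_mug, brush, dowel from where it was at the start of the episode above 0.03 m).
It also fails if it takes over 67 s, if anything falls off the work surface, if the arm or the gripper's body presses on something with over 40 N, if the wrist force passes 120 N, or if a joint passes its speed limit or range.

## Working session

There is one attempt and no reset: what is moved stays moved. The work goes in short steps, each a Python script; the robot and the scene stay as the last script left them, time stands still between calls to the robot, and variables do not carry over. Pictures are saved under pics/ and viewed, about 8 in all and at most 12, crops included, and the job is handed in when it is done.

```bash
mkdir -p pics; ls; python3 - <<'E'
from cell import ctrl, grab_frame
import cv2,numpy as np
for n in("top","side"):
    f=grab_frame(n);cv2.imwrite(f"pics/{n}0.png",f["image"])
    R,t=np.array(f["R"]),np.array(f["t"]);print(n,(-R.T@t).round(3),R.round(3).tolist(),np.array(f["mtx"]).round(1).tolist(),f["dist_coeffs"])
print(ctrl.get_obs())
E
```

```text
pics
top [0.353 0.025 1.094] [[-0.029, -0.999, -0.022], [-0.982, 0.032, -0.188], [0.189, 0.017, -0.982]] [[455.9, 0.0, 315.4], [0.0, 455.9, 241.4], [0.0, 0.0, 1.0]] [0.03700543 0.         0.         0.         0.        ]
side [0.049 0.856 0.815] [[-0.871, -0.491, 0.009], [-0.305, 0.529, -0.792], [0.384, -0.693, -0.61]] [[584.7, 0.0, 321.4], [0.0, 584.7, 239.4], [0.0, 0.0, 1.0]] [-0.08179492  0.          0.          0.          0.        ]
{'t': 0.1, 'joint_pos': array([ 8.95890692e+01,  1.46494102e+01,  6.13846634e+00, -2.36836357e-02,
       -8.15838147e+01, -1.63075188e+01]), 'joint_vel': array([-0.01190046,  0.04367908,  0.13817669,  0.09952263, -0.02792981,
       -0.01672867]), 'joint_efforts': array([-2.91609249e-03, -3.87603378e+01,  2.38474202e+01,  5.37790239e+00,
       -3.77408112e-03,  1.02092730e-05]), 'tcp_pos': array([0.15803095, 0.52634507, 0.23049247]), 'tool_rot': array([  92.42330491,   89.90238883, -104.29863045]), 'wrist_force': array([-0.26771005,  0.12431013, -1.12903227]), 'ft_torque': array([-0.01276985,  0.00407424,  0.02207707]), 'width': 0.08571679138616344}
```

View pics/top0.png

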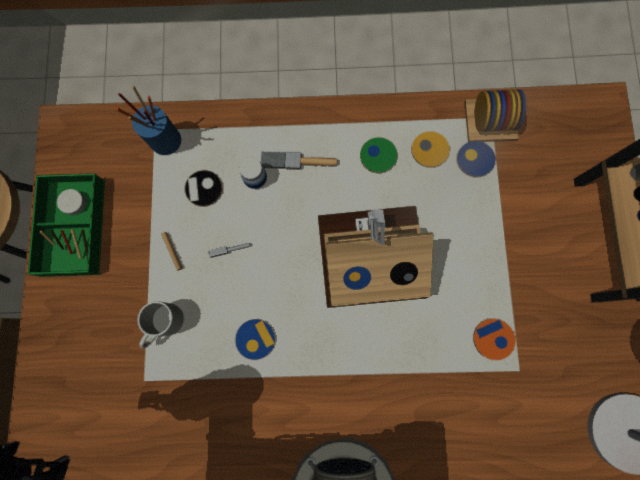

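View pics/side0.png

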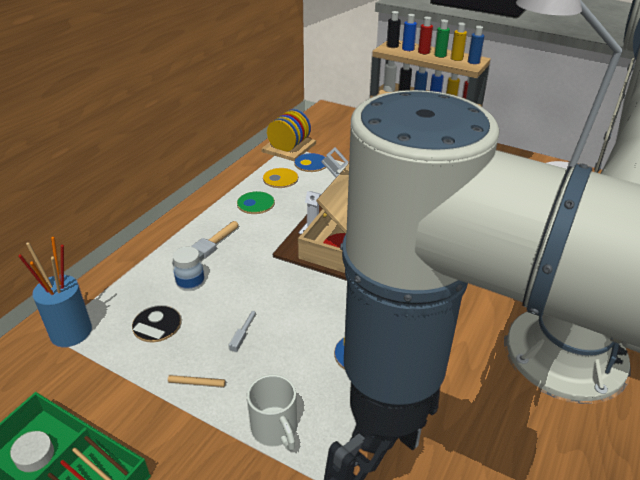

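Top view: the pin is at about (230,250), with its grip on the left and tip on the right. The case is around (375,255), lid open, with the ear and bracket near (375,225). In the side view the arm hides part of the case. I'll zoom in on the pin and case.

```bash
python3 - <<'E'
import cv2,numpy as np
a=cv2.imread("pics/top0.png")
r=lambda s,w,h:cv2.resize(s,(w,h),interpolation=cv2.INTER_CUBIC)
o=np.zeros((600,800,3),np.uint8)
o[:, :560]=r(a[198:318,312:424],560,600)
o[:150,560:800]=r(a[233:263,205:253],240,150)
s=cv2.imread("pics/side0.png")
o[160:510,560:800]=r(s[145:285,265:361],240,350)
cv2.imwrite("pics/z0.png",o)
E
```

```text
(no output)
```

View pics/z0.png

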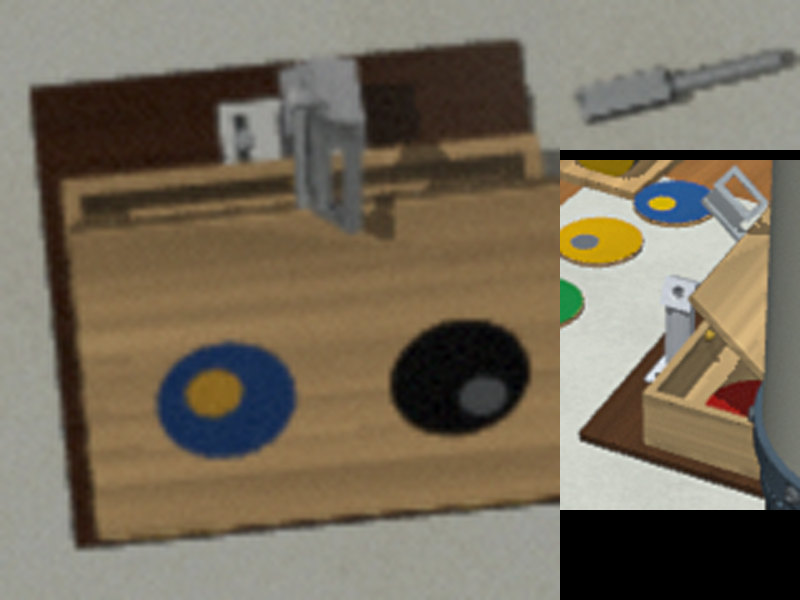

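The zoom shows the board corners, in full-image pixels, at (318.2,215.6), (416,206.2) and (327.6,307.6). The hole mouth in the side view is at (312.2,197.4). The pin's grip end, shoulder and tip in the top view are at (209.4,254), (226.6,249.4) and (251.6,244.4).

```bash
cat > h.py <<'E'
import cv2,numpy as np
from cell import ctrl,grab_frame,inverse_kinematics
from scipy.spatial.transform import Rotation as Ro
def ray(f,px):
    u=cv2.undistortPoints(np.array([[px]],float),np.array(f["mtx"]),np.array(f["dist_coeffs"]))[0,0]
    R,t=np.array(f["R"]),np.array(f["t"]);return -R.T@t,R.T@np.r_[u,1]
def onz(f,px,z):
    c,d=ray(f,px);return c+d*(z-c[2])/d[2]
def proj(f,X):
    R,t=np.array(f["R"]),np.array(f["t"])
    return cv2.projectPoints(np.atleast_2d(X).astype(float),cv2.Rodrigues(R)[0],t,np.array(f["mtx"]),np.array(f["dist_coeffs"]))[0][:,0]
def ori(xd,yd):
    """tool orientation with fingers along xd, jaws along yd (world)"""
    x=np.array(xd,float);x/=np.linalg.norm(x);y=np.array(yd,float);y-=x*(x@y);y/=np.linalg.norm(y)
    return Ro.from_matrix(np.c_[x,y,np.cross(x,y)]).as_euler("xyz",degrees=True)
E
python3 - <<'E'
from h import *
from scipy.optimize import least_squares
T,S=grab_frame("top"),grab_frame("side")
m=np.array([[.14,.12],[.14,-.12],[-.085,.12]])
w=np.array([onz(T,p,.012)[:2] for p in[(318.2,215.6),(416,206.2),(327.6,307.6)]])
def tf(p,q):
    c,s=np.cos(p[2]),np.sin(p[2]);return q@np.array([[c,s],[-s,c]])+p[:2]
r=least_squares(lambda p:(tf(p,m)-w).ravel(),[.4,-.1,0]);print("case",r.x,np.degrees(r.x[2]),"res mm",(r.fun*1e3).round(1))
p=r.x
inv=lambda X:(X[:2]-p[:2])@np.array([[np.cos(p[2]),-np.sin(p[2])],[np.sin(p[2]),np.cos(p[2])]])
M=onz(S,(312.2,197.4),.096);print("mouth",M,inv(M))
print("rim corner (80,110)",inv(onz(T,(324.4,234),.067)))
P=[onz(T,q,.008) for q in[(209.4,254),(226.6,249.4),(251.6,244.4)]];P=np.array(P);print("pin",P.round(4),np.linalg.norm(np.diff(P,axis=0),axis=1))
d=P[2]-P[0];print("yaw",np.degrees(np.arctan2(d[1],d[0])))
# lid angle: front top-left corner at r=160,z off 10, y=110
for a in np.arange(.5,.95,.05):
    x=-.08+.16*np.cos(a)-.01*np.sin(a);z=.067+.16*np.sin(a)+.01*np.cos(a)
    print(round(a,2),proj(T,[[*tf(p,np.array([x,.11])),z],[*tf(p,np.array([x,-.11])),z]]).round(1).tolist())
E
```

```text
case [ 0.49352746 -0.09392059  0.06552664] 3.754399778938076 res mm [ 0.3  0.   0.8 -0.7 -1.1  0.7]
mouth [ 0.59393628 -0.08270685  0.096     ] [0.1009276  0.00461492]
rim corner (80,110) [0.08106717 0.11039155]
pin [[0.5393 0.3011 0.008 ]
 [0.5492 0.2596 0.008 ]
 [0.5596 0.1988 0.008 ]] [0.04275882 0.06159221]
yaw -78.78609240775592
0.5 [[325.6, 237.5], [430.0, 227.3]]
0.55 [[325.9, 238.9], [431.1, 228.7]]
0.6 [[326.1, 240.6], [432.1, 230.3]]
0.65 [[326.3, 242.4], [433.1, 232.1]]
0.7 [[326.6, 244.5], [434.2, 234.0]]
0.75 [[326.9, 246.7], [435.3, 236.2]]
0.8 [[327.2, 249.1], [436.3, 238.6]]
0.85 [[327.5, 251.7], [437.4, 241.1]]
0.9 [[327.8, 254.5], [438.4, 243.9]]
```

```bash
cat >> h.py <<'E'
CASE=np.array([.4935,-.0939]);CY=.0655
RC=Ro.from_euler("z",CY).as_matrix()
def C(x,y,z): return RC@np.array([x,y,z])/1000+np.r_[CASE,0]   # mm case -> world m
def inC(X): return RC.T@(np.array(X)-np.r_[CASE,0])*1000
def lidpose(a,up=0,s=1):
    n=np.array([-np.sin(a),0,np.cos(a)]);u=np.array([np.cos(a),0,np.sin(a)])
    return C(*(np.array([-80,0,67])+140*u+(10+up)*n)),ori(RC@-n,RC@[0,s,0])
E
python3 - <<'E'
from h import *
for s in(1,-1):
    for a,u in((.72,80),(.72,20),(.4,0),(0,0)):
        q=inverse_kinematics(*lidpose(a,u,s));print(s,a,None if q is None else np.round(q))
# pin insertion check
ax=RC@[0,-.866,-.5];td=RC@[0,.5,-.866]
for s in(1,-1):
  for k in(0,80):
    q=inverse_kinematics(C(101,7,100)-ax*(.022+k/1e3)+td*.007,ori(td,RC@[s,0,0]));print("ins",s,k,None if q is None else np.round(q))
P=np.array([.5465,.2710,.004]);y=np.radians(-78.8)
for s in(1,-1):
    q=inverse_kinematics(P,ori([0,0,-1],[-s*np.sin(y),s*np.cos(y),0]));print("pick",s,None if q is None else np.round(q))
E
```

```text
1 0.72 [  11.  -20.  -45.   11.  -25. -105.]
1 0.72 [   9.  -12.  -48.   16.  -13. -109.]
1 0.4 [  8.   4. -28.   3. -36. -96.]
1 0 [  7.  21.  -8.   0. -61. -93.]
-1 0.72 [ 11. -20. -45.  11. -25.  75.]
-1 0.72 [  9. -12. -48.  16. -13.  71.]
-1 0.4 [  8.   4. -28.   3. -36.  84.]
-1 0 [  7.  21.  -8.   0. -61.  87.]
ins 1 0 [ -10.   31.   16.  -29.  -84. -161.]
ins 1 80 [  -3.   26.   15.  -30.  -83. -168.]
ins -1 0 [-10.  31.  16. -29. -84.  19.]
ins -1 80 [ -3.  26.  15. -30. -83.  12.]
pick 1 [ 41.  30.  -5.   0. -55. 150.]
pick -1 [ 41.  30.  -5.   0. -55. -30.]<stdin>:4: UserWarning: Gimbal lock detected. Setting third angle to zero since it is not possible to uniquely determine all angles.
<sys>:0: UserWarning: Gimbal lock detected. Setting third angle to zero since it is not possible to uniquely determine all angles.
```

```bash
sed -i 's/return C(\*(np.array(\[-80,0,67\])+140\*u+(10+up)\*n)),ori(RC@-n/b=.75*a;m=np.array([-np.sin(b),0,np.cos(b)]);return C(*(np.array([-80,0,67])+140*u+10*n+up*m)),ori(RC@-m/' h.py
python3 -W ignore - <<'E'
from h import *
o=ctrl.get_obs();ctrl.move_linear(o["tcp_pos"]+[0,0,.1],vel=.3)
ctrl.gripper_to(0)
ctrl.goto(*lidpose(.72,90,-1))
for n in("side","top"): cv2.imwrite(f"pics/{n}1.png",grab_frame(n)["image"])
ctrl.move_linear(*lidpose(.72,8,-1),vel=.15)
for a in(.6,.5,.4,.3,.2,.12):
    g=ctrl.move_linear(*lidpose(a,0,-1),vel=.12,guard=60)
    o=ctrl.get_obs();print(a,g,o["wrist_force"].round(1),inC(o["tcp_pos"]).round(1))
    if g:break
else:
    for a in(.05,0,-.02):
        g=ctrl.move_linear(*lidpose(a,0,-1),vel=.06,guard=60)
        o=ctrl.get_obs();print(a,g,o["wrist_force"].round(1),inC(o["tcp_pos"]).round(1),o["t"])
        if g:break
    ctrl.pause(.25)
    ctrl.move_linear(C(60,0,180),vel=.25)
for n in("side","top"): cv2.imwrite(f"pics/{n}2.png",grab_frame(n)["image"])
print(ctrl.get_obs()["t"])
r=lambda s,w,h:cv2.resize(s,(w,h),interpolation=cv2.INTER_CUBIC)
S1,S2=cv2.imread("pics/side1.png"),cv2.imread("pics/side2.png")
T2=cv2.imread("pics/top2.png")
cv2.imwrite("pics/z1.png",np.hstack([r(S1[140:240,265:365],400,400),r(S2[140:240,265:365],400,400)]))
E
```

```text
0.6 False [ 0.2  0.2 -0.4] [ 30.5   0.  155.1]
0.5 False [-0.8 -1.  -0.5] [ 38.4   0.  143.4]
0.4 False [-0.3  0.  -0.5] [ 44.9   0.  130.8]
0.3 False [-0.6  0.3  0.6] [ 50.5   0.  117.9]
0.2 False [-0.1 -0.5  0.4] [ 54.9   0.  104.5]
0.12 False [-0.8 -0.7  0.8] [57.5  0.  93.7]
0.05 False [-0.8  0.3  0.5] [59.2  0.  84.2] 6.7167
0 False [-0.8  0.2  0.5] [60.   0.  77.2] 6.9833
-0.02 False [-7.6  2.7 15.3] [60.  -0.1 76.9] 7.2333
8.1583
```

View pics/z1.png

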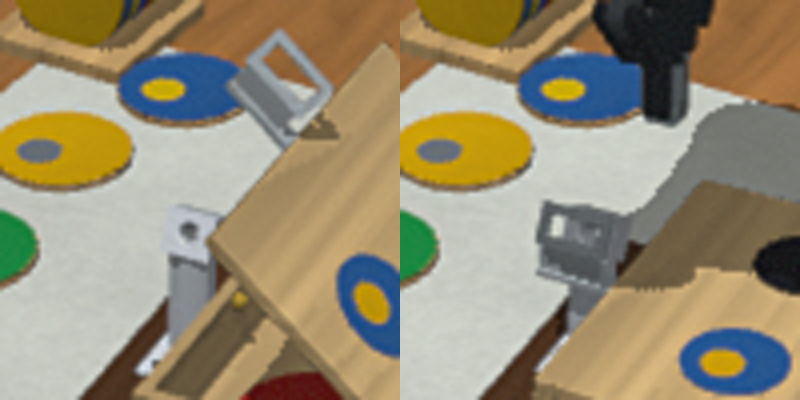

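The lid looks shut: the tip stopped at z 77 with 15 N of reaction. In side1 the hole is at about (312.5,197.5). In side2 the hole shows through the slot, nearer its right (hinge-side) end. I'll correct the side calibration using known case corners.

```bash
python3 -W ignore - <<'E'
from h import *
S,T=grab_frame("side"),grab_frame("top")
g=cv2.cvtColor(cv2.imread("pics/side1.png"),6).astype(float)
print(g[191:205,304:322].astype(int))
for n,X,px in(("board",(140,120,12),(273,255.4)),("rim",(80,110,67),(298.2,241.8)),("lidcorner",(80,110,77),(300,233.75))):
    print(n,proj(S,C(*X))[0].round(1),px)
for x in(99,102,105,108):print(x,proj(S,C(x,0,96))[0].round(1))
r=lambda s,w,h:cv2.resize(s,(w,h),interpolation=cv2.INTER_CUBIC)
a,b,c=[cv2.imread(f"pics/{n}.png") for n in("side1","side2","top2")]
cv2.imwrite("pics/z2.png",np.hstack([np.vstack([r(a[185:215,295:335],400,300),r(b[185:215,295:335],400,300)]),r(c[200:260,345:385],400,600)]))
for x,y,z in((108,5,99),(123.5,5,99),(92.5,5,99),(129,5,99),(87,5,99)):print(x,"side",proj(S,C(x,y,z))[0].round(1),"top",proj(T,C(x,y,z))[0].round(1))
E
```

```text
[[196 195 197 194 191 174 167 164 166 185 196 196 196 197 197 198 199 198]
 [195 193 193 192 190 189 187 178 163 162 156 166 175 183 192 196 200 199]
 [199 198 197 194 193 194 193 191 193 190 188 177 164 162 156 165 184 179]
 [198 197 196 191 192 197 196 191 192 195 195 190 189 188 180 151 124 125]
 [199 198 195 193 191 191 184 151 138 171 191 195 193 193 184 120 104 136]
 [198 195 195 195 194 184 124  81  73  96 154 191 193 193 180 108 133 144]
 [193 191 194 194 195 179 112  88  87  94 144 193 193 185 158 129 142 144]
 [198 195 192 193 195 196 135 108 100 115 167 198 188 157 129 143 143 142]
 [198 194 190 191 194 203 186 150 116 124 161 190 156 115 138 148 145 142]
 [200 194 191 189 189 197 211 179 162 173 186 188 134  99 113 140 145 143]
 [199 191 194 194 193 192 199 199 193 186 193 189 146 101 100 113 143 146]
 [197 194 194 191 192 195 196 194 192 191 192 193 185 120  98 105 118 145]
 [198 197 193 150 154 173 191 192 196 194 194 196 190 128  97 101 107 119]
 [197 200 195 119  93  95 113 138 173 176 190 193 191 124  87 102 106 107]]
board [272.9 251.2] (273, 255.4)
rim [298.9 236.1] (298.2, 241.8)
lidcorner [298.9 232.3] (300, 233.75)
99 [313.9 196.6]
102 [312.7 196.3]
105 [311.5 195.9]
108 [310.3 195.6]
108 side [309.3 195.6] top [370.  214.8]
123.5 side [303.1 193.9] top [369.2 208.2]
92.5 side [315.5 197.3] top [370.8 221.5]
129 side [300.9 193.3] top [368.9 205.8]
87 side [317.8 197.9] top [371.1 223.9]
```

View pics/z2.png

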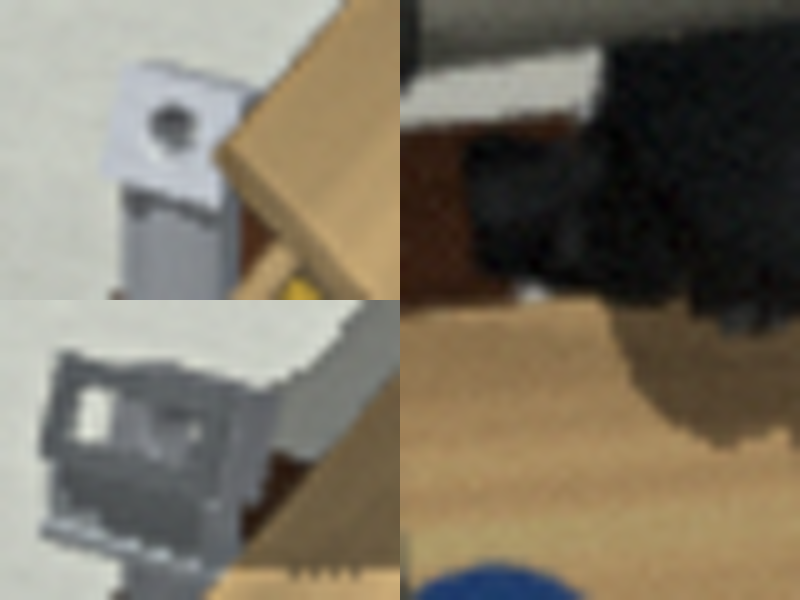

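```bash
sed -i 's/^CASE=.*/CASE=np.array([.4944,-.0930]);CY=.0655/' h.py; cat >> h.py <<'E'
AX=RC@[0,-.866,-.5];TD=RC@[0,.5,-.866];TO=ori(TD,RC@[-1,0,0])
def ins(k,x=103.,s=22.,dn=0): return C(x,7,100)-AX*(s+k)/1000+TD*(.005+dn/1000)  # shoulder k mm short of home
E
python3 -W ignore - <<'E'
from h import *
d=np.array([.195,-.981,0]);d/=np.linalg.norm(d);jy=[-1*abs(d[1]),d[0]*-1,0]
O=ori([0,0,-1],jy);P=np.array([.5449,.2783,.003])
o=ctrl.get_obs();ctrl.move_linear(o["tcp_pos"]+[-.02,.0,.10],vel=.3)
ctrl.gripper_to(.045)
ctrl.goto(P+[0,0,.15],O)
ctrl.move_linear(P+[0,0,.03],vel=.2);print(ctrl.move_linear(P,vel=.05,guard=12))
ctrl.gripper_to(.0,80);o=ctrl.get_obs();print(o["width"],o["tcp_pos"],o["wrist_force"])
ctrl.move_linear(P+[0,0,.2],vel=.2);print(ctrl.get_obs()["width"])
ctrl.goto(ins(110),TO)
ctrl.move_linear(ins(76),vel=.1);ctrl.pause(.3)
o=ctrl.get_obs();print(o["t"],o["wrist_force"],o["tcp_pos"]-ins(76))
S,T=grab_frame("side"),grab_frame("top")
for n,f in(("side3",S),("top3",T)):cv2.imwrite(f"pics/{n}.png",f["image"])
r=lambda s,w,h:cv2.resize(s,(w,h),interpolation=cv2.INTER_CUBIC)
cv2.imwrite("pics/z3.png",np.vstack([r(S["image"][165:225,285:365],800,600)]))
for k in(20,0):print("tip/shoulder",[proj(f,C(103,7,100)-AX*q/1e3)[0].round(1).tolist() for f in(S,T) for q in(20,76)])
E
```

```text
False
0.013636613763491172 [0.54522997 0.27852118 0.00372957] [-1.5884648   0.20061386  4.30807988]
0.013615920097508177
15.85 [-0.74741423 -0.39961915 -1.43902548] [8.85450456e-05 2.89080458e-04 3.47481167e-04]
tip/shoulder [[306.8, 196.4], [296.3, 196.6], [361.6, 216.3], [340.2, 215.3]]
tip/shoulder [[306.8, 196.4], [296.3, 196.6], [361.6, 216.3], [340.2, 215.3]]
```

View pics/z3.png

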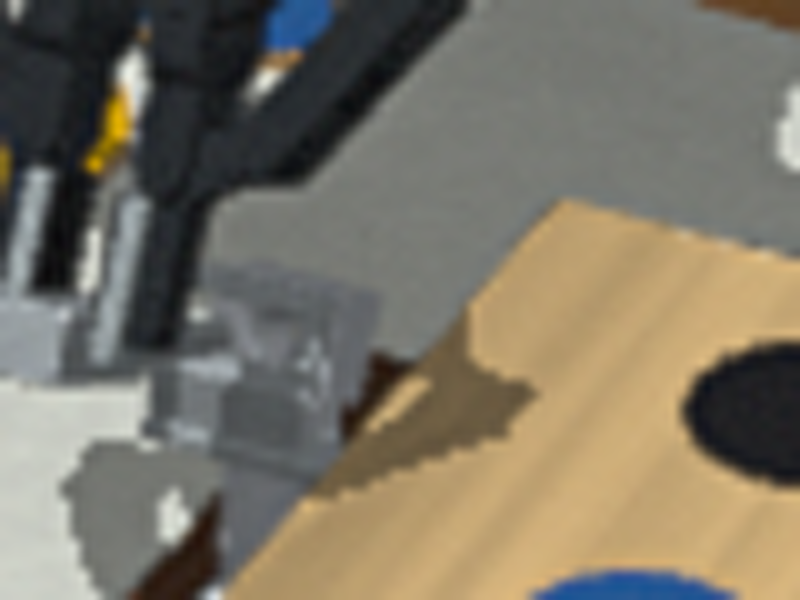

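The ear and slot are around zoom (270,370). The pin tip appears near (240,370), slightly lower than predicted. I'll back off 35 mm and compare the real axis with the predicted one.

```bash
python3 -W ignore - <<'E'
from h import *
ctrl.move_linear(ins(111),vel=.15);ctrl.pause(.3)
S,T=grab_frame("side"),grab_frame("top")
out=[]
for f,(r0,c0) in((S,(165,260)),(T,(190,310))):
    im=cv2.resize(f["image"][r0:r0+50,c0:c0+80],(800,300+200),interpolation=cv2.INTER_CUBIC)[100:400]
    im=np.clip(im.astype(float)*1.5,0,255).astype(np.uint8)
    for q in(-44,0,54,56):
        p=proj(f,C(103,7,100)-AX*(111-q)/1e3)[0];z=(p-[c0,r0]+.5)*10-[0,100]
        cv2.circle(im,tuple(int(v) for v in z),3,(0,0,255),-1);print(q,p.round(1),z.round())
    out.append(im)
cv2.imwrite("pics/z4.png",np.vstack(out))
E
```

```text
-44 [279.8 197.1] [203. 226.]
0 [289.2 196.8] [297. 223.]
54 [299.9 196.6] [404. 221.]
56 [300.3 196.5] [408. 220.]
-44 [307.9 213.8] [-16. 143.]
0 [326.2 214.7] [167. 152.]
54 [347.6 215.6] [381. 161.]
56 [348.4 215.7] [389. 162.]
```

View pics/z4.png

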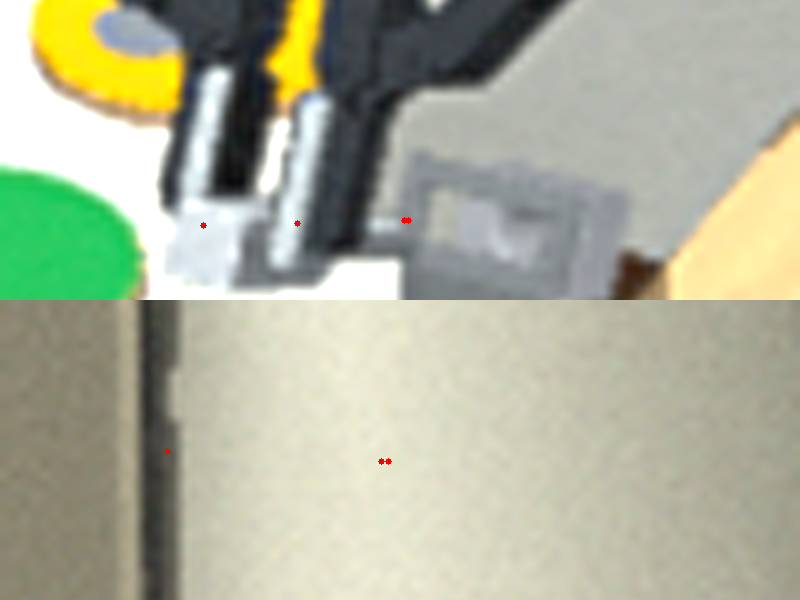

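The pin is held correctly. Both its ends sit about 1.4 px below the predictions, which is the same side-camera bias seen on the ear. I'll apply that bias to the hole and then insert under guard.

```bash
python3 -W ignore - <<'E'
from h import *
S=grab_frame("side")
m=inC(onz(S,(311.65,196.1),.096));print("mouth",m)
print(proj(S,C(103,0,96)),proj(S,C(106,0,96)),proj(S,C(103,3,96)))
x=float(np.clip(m[0],96,112)) if abs(m[1])<3 else 103.5
ctrl.move_linear(ins(76,x),vel=.1)
for k in(64,58,54,50,40):
    g=ctrl.move_linear(ins(k,x),vel=.03,guard=10)
    o=ctrl.get_obs();e=(RC.T@(o["tcp_pos"]-ins(k,x))*1e3)
    print(k,g,o["t"],(RC.T@o["wrist_force"]).round(1),"short mm",round(float(-(o["tcp_pos"]-ins(k,x))@AX*1e3),1),e.round(1),o["ft_torque"].round(2))
    if g:break
E
```

```text
mouth [103.41836836  -0.39319486  96.        ]
[[311.73982379 196.23317324]] [[310.53400627 195.90377723]] [[311.14035621 196.89993137]]
64 False 17.8333 [-0.2 -0.1 -1.1] short mm -0.1 [ 0. -0. -0.] [-1.66 -0.09 -0.02]
58 False 18.1833 [ 1.2 -0.3 -0.6] short mm -0.2 [-0.1 -0.1 -0.2] [-1.69 -0.11 -0.01]
54 False 18.4667 [ 0.2 -0.5 -1.4] short mm -0.2 [-0.1 -0.1 -0.2] [-1.71 -0.12 -0.01]
50 False 18.75 [-0.2 -0.2 -1.3] short mm -0.2 [-0.1 -0.2 -0.2] [-1.69 -0.08  0.02]
40 False 19.2333 [-0.1  0.7 -1. ] short mm -0.2 [-0.  -0.1 -0.2] [-1.74 -0.12 -0.04]
```

It went in with no contact force, and the tip is now about 8 mm inside the bracket. Next I'll push it home.

```bash
python3 -W ignore - <<'E'
from h import *
x=103.42
for k in(25,10,4,-6):
    g=ctrl.move_linear(ins(k,x),vel=.04 if k>4 else .02,guard=15)
    o=ctrl.get_obs()
    print(k,g,o["t"],(RC.T@o["wrist_force"]).round(1),"k now",round(float((ins(0,x)-o["tcp_pos"])@AX*1e3),1),o["width"])
    if g:break
cv2.imwrite("pics/side5.png",grab_frame("side")["image"])
s=cv2.imread("pics/side5.png")[165:225,275:355];cv2.imwrite("pics/z5.png",cv2.resize(s,(800,600),interpolation=cv2.INTER_CUBIC))
E
```

```text
25 False 19.7583 [-0.4  1.6 -1.4] k now 24.7 0.013742664164102511
10 False 20.2833 [ 0.8 -0.  -0.6] k now 9.8 0.013842730024578984
4 False 20.7333 [-0.5 -0.4 -0.1] k now 3.9 0.013802448385104136
-6 True 21.2 [-0.7  2.   1.4] k now -1.6 0.013533156358149886
```

View pics/z5.png

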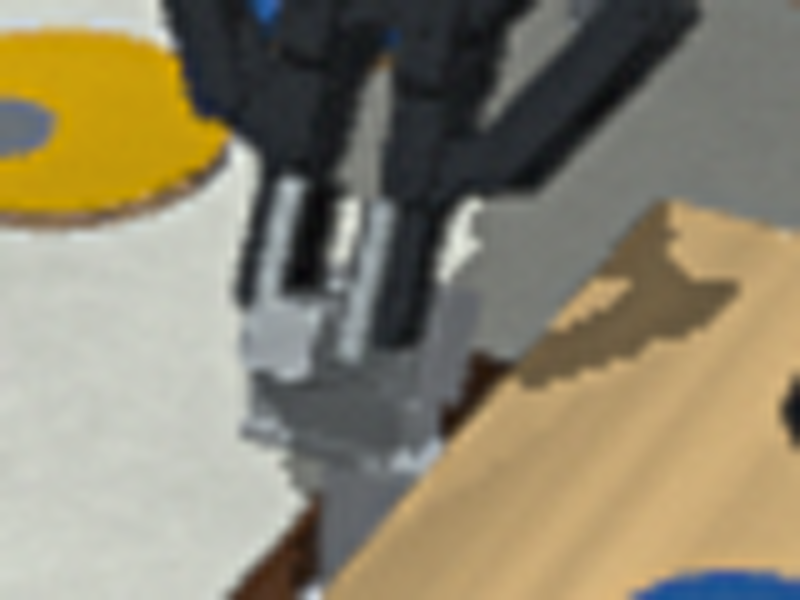

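The grip is against the ear: the guard tripped at the expected depth. Now I'll release, retract and look.

```bash
python3 -W ignore - <<'E'
from h import *
ctrl.gripper_to(.04);ctrl.pause(.2)
p=ctrl.get_obs()["tcp_pos"]
print(ctrl.move_linear(p-TD*.07,vel=.1,guard=15))
ctrl.move_linear(p-TD*.11+[-.0,0,.06],vel=.25)
ctrl.goto([.40,.15,.33],ori([0,0,-1],[-1,0,0]));
ctrl.pause(.3)
S,T=grab_frame("side"),grab_frame("top")
print(ctrl.get_obs()["t"])
bias=np.array([0,1.4])
im=cv2.resize(S["image"][165:225,275:355],(800,600),interpolation=cv2.INTER_CUBIC)
for q in(-44,0):
    p=proj(S,C(103.42,7,100)+AX*q/1e3)[0]+bias;z=(p-[275,165]+.5)*10
    cv2.circle(im,tuple(int(v) for v in z),3,(0,0,255),-1)
cv2.imwrite("pics/z6.png",im);cv2.imwrite("pics/top6.png",T["image"])
cv2.imwrite("pics/z7.png",np.vstack([im[100:500],cv2.resize(T["image"][195:255,310:430],(800,400)) [:200]]))
E
```

```text
False
24.9083
```

View pics/z7.png

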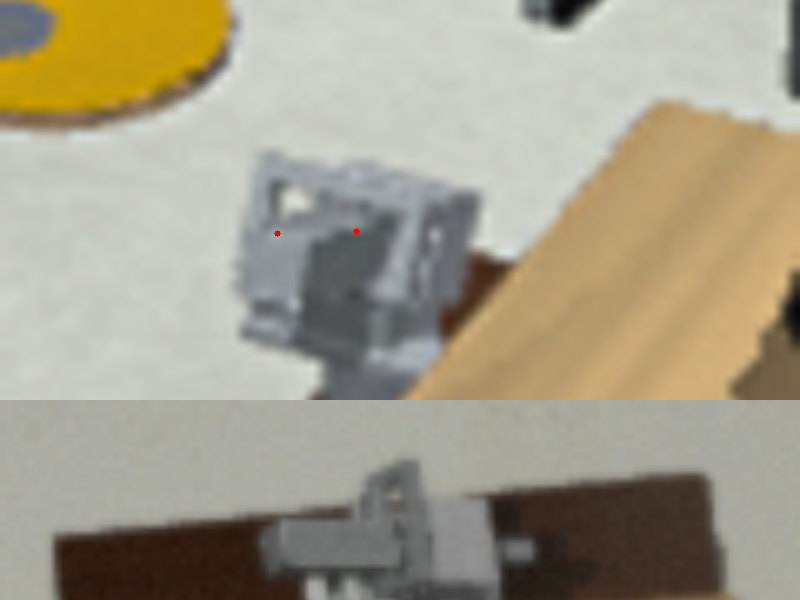

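In the top view, the grip lies flush against the ear at about px (370,217) and the tip sticks out beyond the bracket. In the side view, the grip's end sits about 2.7 px below the ideal axis. That fits a small droop from the hole's clearance (0.083 rad at most). The last step is to check the bystanders and hand in.

```bash
python3 -W ignore - <<'E'
from h import *
from cell import workorder
T=grab_frame("top")
print("shoulder/grip end pred",proj(T,C(103.4,7,100)).round(1),proj(T,C(103.4,7,100)-AX*.044).round(1))
a=cv2.imread("pics/top0.png")
for n,(r,c) in dict(black=(188,203),green=(155,379),yellow=(149,431),purple=(158,476),orange=(340,494),blue=(340,255),jar=(175,253),brush=(160,300),dowel=(250,172),mug=(320,157)).items():
    s=np.s_[r-20:r+20,c-20:c+20];print(n,cv2.phaseCorrelate(*[cv2.cvtColor(i[s],6).astype(np.float32) for i in(a,T["image"])])[0])
print(ctrl.get_obs()["t"],workorder.finish_job())
E
```

```text
shoulder/grip end pred [[369.  216.4]] [[352.6 215.7]]
black (0.11634824790624876, -0.04140567215390334)
green (0.04435127564317298, -0.012391969280724169)
yellow (-0.11464023259336997, -0.03282495098289928)
purple (0.03450221091210537, -0.06994056717023867)
orange (0.10748725601357734, -0.06948260481507518)
blue (0.024794311569756644, -0.1989189174715662)
jar (0.07288229667809532, -0.038394574822294913)
brush (0.07778888031574382, 0.024144803698117556)
dowel (-16.716423292927317, 1.21039101182307)
mug (8.7667710446922, -4.828188736093637)
the job is handed in; nothing more can be done
24.9583 None
```

Two patches, dowel and mug, disagreed, so I'll check the saved picture to see why.

```bash
python3 -c "
import cv2,numpy as np
a,b=[cv2.imread(f'pics/{n}.png')[215:365,130:280] for n in('top0','top6')]
cv2.imwrite('pics/z8.png',cv2.resize(np.hstack([a,b]),(800,400)))"
```

```text
(no output)
```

View pics/z8.png

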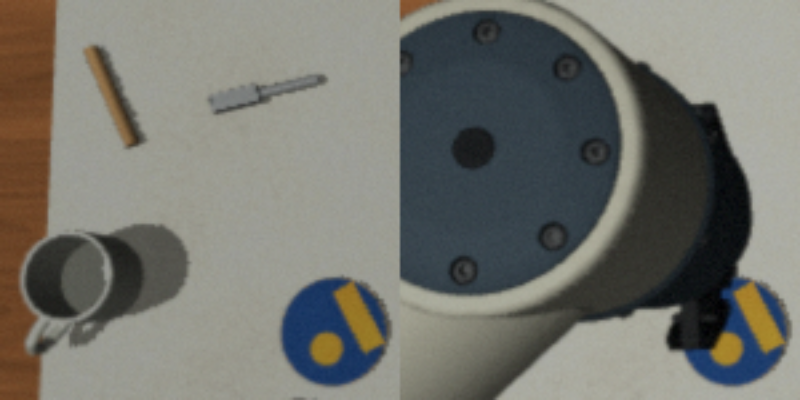

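The lid is shut, and the pin is pushed home through the ear and bracket and released. I handed the job in at about 25 s on the robot's clock; it reports no verdict.

- **Lid:** I pressed it along its arc to a hard stop at z 77 mm with about 15 N. The guards and end-of-step readings never showed the catch resisting. I judge it shut from the stop height, and from the hole showing through the ear's slot afterwards.
- **Insertion:** I found the hole's mouth at about x 103.4 mm in the case's frame, after correcting a 1.4 px side-camera bias. The pin went in without noticeable force. The 15 N guard stopped it 1.6 mm past the estimated home depth, which fits the grip resting on the ear.
- **Last look at the pin:** From above, the grip lies flush on the ear, the tip sticks out beyond the bracket, and the shoulder is within 1 px (about 2 mm) of its predicted place. From the side, the released grip hangs about 2.7 px lower than the ideal axis. The hole's clearance allows at most 0.083 rad of tilt, within the 0.12 rad limit, but I did not measure the angle itself.
- **Bystanders:** The discs, jar and brush moved less than 0.2 px. The check failed for the dowel and mug because the parked arm hid them in the last top view. Their final positions are unconfirmed, but the arm stayed well above them throughout.

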